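# Latch the soap curing cabinet

### The job

Shut the wire door of the soap curing cabinet and latch it. Lift the latch bar by its knob, swing the sprung door in with the bar carried over the horn of the catch until the bar just presses on the catch's rubber buffer, let the bar down fully into the catch, and let go, so that the latch alone holds the door. The catch is a light bracket: feel the bar home gently, never leaning, ramming or levering on the catch with more than 20 N (2 kg), and leave the tray, the two stacked soaps and the bottle standing where they are.

Things in the scene. Friction and masses are not known exactly. Their poses are not given: they have to be found in the camera images.
- cabinet: Brown wooden bench-top cabinet, fixed, 340 wide, 200 deep, 250 high, with an inset wire-mesh door in its front. Origin: middle of the lower front edge, on the table. x points from the front plane into the cabinet, z up, y along the front towards the hinge end: door hinge line at y = +128 mm, catch at y = -150 mm.
- door (a joint): Door angle, rad. 0: door face flush with the cabinet front; grows as the door swings out (to the cabinet's -x); range -0.08 to 0.9. Sprung hinges push it to 0.5 (0.9 N m per rad) with 0.16 N m of friction, so it stands ajar and takes about 3 N at the knob to hold shut. It has no stop of its own near shut: the catch stops the bar. Latched, it reads between -0.055 and 0.05.
- pivot (a joint): Angle of the latch bar about its pivot bolt, rad. 0: hangs on the staple, drooping a little; 0.04: level, as when seated on the catch's floor; grows as the free end rises; stopped by the staple at 0.26. Above 0.13 its lower edge clears the horn; lower, the square horn blocks it and will not lift it. Lying on top of the horn it reads about 0.12. It falls by its own weight (0.24 to 0.39 kg).
- latch_bar: Flat dark steel bar, 246 long, 20 high, 6 thick, across the outside of the door, its faces 21 and 27 mm out from the door face; pivot bolt at its hinge end (58 mm from the hinge line), staple near the door's free edge; its free end reaches 43 mm past that edge to the catch. Origin on the pivot axis (200 mm up), in the door face plane; x square to the door, inwards; y along the door to the hinge.
- knob (a point): Grip centre of the latch knob, a steel peg 18 mm thick standing 46 mm out of the bar's outer face, square to the door (along the point's -x), with a 24 mm collar on its last 6 mm. On its axis, 26 mm from the bar (53 mm from the door face), 130 mm along the bar from the pivot, 188 mm from the hinge line. Free on both sides and above: pinch from above, fingers closing along the bar (point y).
- hinge_line (a point): Point on the door's upright hinge line, 200 mm above the table, in the plane of the door face; it turns with the door: x square to the door, inwards, y from the free edge to the hinge.
- catch_middle (a point): Fixed point: nominal place of the catch, at its floor (190 mm up), mid-width, inner face of the horn at middle setting; 278 mm from the hinge line. The catch is a dark steel bracket 28 wide, open on top: in front a horn 5 thick and 18 high above the floor, behind a back leg 60 high faced with a rubber buffer, 7.5 mm between horn and buffer for the 6 mm bar.
- buffer_middle (a point): Fixed point: nominal place of the buffer's face, 30 mm above the catch's floor. The buffer yields 2 mm at 3 N per mm, then is solid. The whole catch sits on threaded studs, set up to 12 mm farther in or out (cabinet x) than nominal: this is not measured and must be felt. Swinging in with the bar raised, the first firm resistance is the buffer, and there the bar is behind the horn.
- tray: Bystander: loose aluminium tray 160 x 240 x 24 with four soaps in it. Origin: centre of its underside.
- soap_low: Bystander: dark soap bar 60 x 85 x 30, the lower of a loose stack of two. Origin: centre of its underside.
- soap_high: Bystander: the upper dark soap bar of the stack, same size.
- bottle: Bystander: amber bottle, 56 in diameter, 130 high, standing loose. Origin: centre of its underside.

How it is judged:
On the way, in this order (a step that is already met when the one before it is completed fails the run):
1. the latch bar is lifted above the horn's height (value of joint pivot above 0.13 rad), for 0.2 s.
2. the door is swung in with the bar raised over the horn (value of joint pivot above 0.11 rad and value of joint door below 0.05 rad), for 0.1 s.
At the end, for the whole second after the job is handed in: The bar lies in the catch (its angle reads 0.02 to 0.065 rad, so it is neither on top of the horn nor hanging free), the door is shut behind the horn (below 0.055 rad) and at rest, held by the latch alone, and the bottle stands upright (value of joint pivot between 0.02 and 0.065 rad and value of joint door below 0.055 rad and velocity of joint door between -0.03 and 0.03 rad/s and angle between bottle's own z axis and vertical below 0.2 rad); the robot touches nothing.
It fails at once if the bar presses on the catch with more than 20 N (contact force between latch_bar and cabinet above 20 N).
It fails at once if the tray, a soap or the bottle is moved by more than 20 mm (distance of any of tray, soap_low, soap_high, bottle from where it was at the start of the episode above 0.02 m).
It also fails if it takes over 64 s, if anything falls off the work surface, if the arm or the gripper's body presses on something with over 40 N, if the wrist force passes 120 N, or if a joint passes its speed limit or range.

### The arm

A 7-joint arm with a two-finger parallel gripper is mounted at the origin on the work surface. World frame = base frame: x ahead of the robot, y to its left, z up, the work surface at z = 0. Lengths are in m, angles in rad, forces in N, time in s.
With the tool pointing down it reaches from about 0.4 to 0.85 m from the base axis. Payload 4.5 kg.
Tool frame: the origin (TCP) lies at the very end of the fingers, on their centre line; the grasp point (between the pads) lies 19 mm behind it; z points along the fingers, y is the line along which they close (so a half turn about z gives the same grasp; the last joint's range is limited). The gripper opens to 88 mm and grips with 3 to 60 N. Pads are 18 mm wide; open, the fingers measure 123 mm over their backs; the gripper's body (75 mm by 187 mm) begins 45 mm behind the grasp point.
Start: joints at [1.157, 0.689, -0.195, 1.565, 0.157, 0.902, -0.215], TCP at [0.271, -0.563, 0.239] pointing down, gripper open.
Joint ranges: [-3.01, 3.01], [-0.46, 2.08], [-1.47, 1.51], [0.13, 2.56], [-1, 4.14], [0.04, 2.09], [-2.66, 2.66]. Speed limits (rad/s): [2.57, 2.57, 3.14, 3.14, 3.14, 3.14, 3.14].

### API

Orientations are given as a unit quaternion [x, y, z, w].
In Python, from workcell import observe, viewer, r gives the robot as it stands.
- The arm moves only by the tool arm_command, never from a script. Its argument "rows" is a list of rows, each an object with "dp": the shift along the tool's x, y, z in mm, a list of three; "turn": the turn about the tool's z in degrees; "claw": the finger opening in mm, from 0 to 88.1. In form: [{"dp": [dx, dy, dz], "turn": turn, "claw": claw}, ...]. A call has 1 to 5 rows; each row is the pose to reach, as a shift and turn from the pose commanded when the call began, along the tool's axes at that moment; what a row does not reach only later rows make up. A row lasts 1/12 s, in which the tool goes at most 41.7 mm and 7.16 degrees, less where a joint would pass 70% of its speed; a pose out of reach is approached as far as the arm can. A call with a gripper value outside its range is refused whole. The fingers move at their own pace and stop on an object; "squeeze" is the grip in N (left out, the last holds). Time passes only in rows, so rows that repeat a pose let the fingers close. It gives the time, the measured TCP pose, the force, the opening and the grip force at its end, in the units of the state.
- observe(): the state, without advancing time (a new reading comes with each control period).
- viewer.camera(name): name is "scene" or "side" or "wrist"; returns the picture (384x512x3 uint8, red, green, blue); there is no depth.
- viewer.get_calibration(name): a dict with "mtx" (3x3 intrinsics, pixels), "R" (3x3) and "t" (3): a world point X has camera coordinates R X + t; the wrist camera has in their place "T_tool_cam" (4x4, takes a point from camera to tool coordinates, whose origin is the TCP and whose axes are the flange's). Camera axes: x right, y down, z forward; pixel columns grow to the right and rows downward; lengths in m; the calibration is good to about 2 mm. A picture is of the moment at which its call begins: read the wrist's pose just before it. get_calibration takes no time and is no camera call.
- r.finish_job(): hands the job in; it is judged then, once.
The state is a dict: "t": time; "joint_pos": joint angles; "qd": joint speeds; "tau": joint torques, N m; "tool_pos": TCP position; "ee_rot": TCP orientation; "force": force on the tool from outside, world axes, zero at the start; "moment": the same for the moment, N m; "grip_width": finger opening in m; "grip_force": force on a finger pad.
Only numpy, scipy, OpenCV 4.12 (cv2) and the standard library are available. Lean on these libraries where they do the work, as an engineer would, in place of code of your own. Each camera call takes 0.05 s, during which the arm holds its last target. There are 200 camera calls.

## Working session

There is one attempt and no reset: what is moved stays moved. The work goes in short steps, Python scripts to look and compute and a tool call to move; the robot and the scene stay as the last step left them, time stands still between calls to the robot, and variables do not carry over. Pictures are saved under pics/ and viewed, at most 10 in all, crops included, and the job is handed in when it is done.

Besides the shell and the picture viewer there is one more tool, called after "Call:" as name([rows], argument=value, ...), one row to a line, values as JSON. arm_command: Moves the arm, as the interface text tells. Its arguments: {"type":"object","properties":{"rows":{"type":"array"},"squeeze":{"type":"number"}},"required":["rows"]}

```bash
mkdir -p pics
python3 - <<'E'
from workcell import observe, viewer, r
import cv2,numpy as np
s=observe();print({k:np.round(s[k],3) for k in s})
for n in("scene","side"):
    im=viewer.camera(n);cv2.imwrite(f"pics/{n}0.png",im[:,:,::-1])
    c=viewer.get_calibration(n);print(n,{k:np.round(c[k],3).tolist() for k in c})
c=viewer.get_calibration("wrist");print({k:np.round(c[k],3).tolist() for k in c})
E
```

```text
{'t': np.float64(0.0), 'joint_pos': array([ 1.157,  0.69 , -0.195,  1.566,  0.157,  0.903, -0.215]), 'qd': array([-0.001, -0.   ,  0.001, -0.001,  0.001,  0.   ,  0.   ]), 'tau': array([-0.0000e+00, -5.2757e+01, -1.2670e+00, -1.5343e+01, -5.3000e-02,
        6.0000e-03,  0.0000e+00]), 'tool_pos': array([ 0.27 , -0.563,  0.238]), 'ee_rot': array([ 0.975,  0.222, -0.   , -0.001]), 'force': array([ 0.629,  0.209, -0.283]), 'moment': array([ 0.008,  0.047, -0.009]), 'grip_force': np.float64(0.0), 'grip_width': np.float64(0.088)}
scene {'mtx': [[412.695, 0.0, 259.203], [0.0, 412.695, 191.186], [0.0, 0.0, 1.0]], 'R': [[-0.775, 0.632, 0.006], [0.42, 0.521, -0.743], [-0.473, -0.573, -0.669]], 't': [0.386, -0.162, 1.366]}
side {'mtx': [[493.782, 0.0, 262.934], [0.0, 493.782, 188.386], [0.0, 0.0, 1.0]], 'R': [[0.533, 0.846, 0.019], [0.622, -0.376, -0.687], [-0.574, 0.378, -0.727]], 't': [-0.342, -0.222, 1.629]}
{'mtx': [[335.094, 0.0, 251.958], [0.0, 335.094, 187.044], [0.0, 0.0, 1.0]], 'T_tool_cam': [[-0.001, -0.964, -0.265, 0.067], [1.0, -0.001, 0.0, 0.001], [-0.001, -0.265, 0.964, -0.145], [0.0, 0.0, 0.0, 1.0]]}
```

View pics/scene0.png

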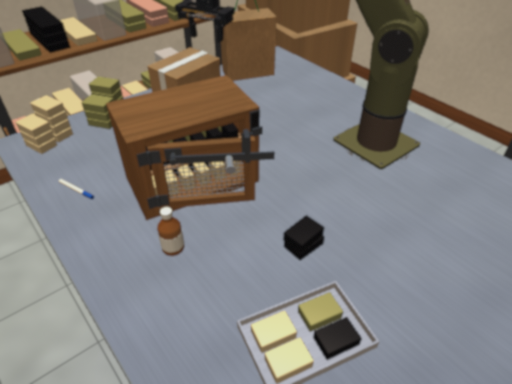

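View pics/side0.png

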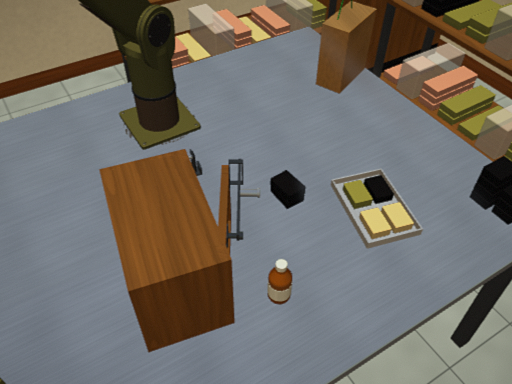

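The scene view shows the cabinet top at about (108–257, 80–153), with the knob near (229,162). In the side view the cabinet top spans (100–232, 150–283) and the knob is near (250,194). I'll enlarge both to get accurate pixels.

Run:
```python
import cv2,numpy as np
a=cv2.imread("pics/scene0.png")[65:225,95:295];b=cv2.imread("pics/side0.png")[140:300,90:290]
im=np.vstack([cv2.resize(x,(800,640),interpolation=cv2.INTER_CUBIC) for x in(a,b)])
cv2.imwrite("pics/a4.png",im[:600]);cv2.imwrite("pics/b4.png",im[640:1240])
```

```text
(no output)
```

View pics/a4.png

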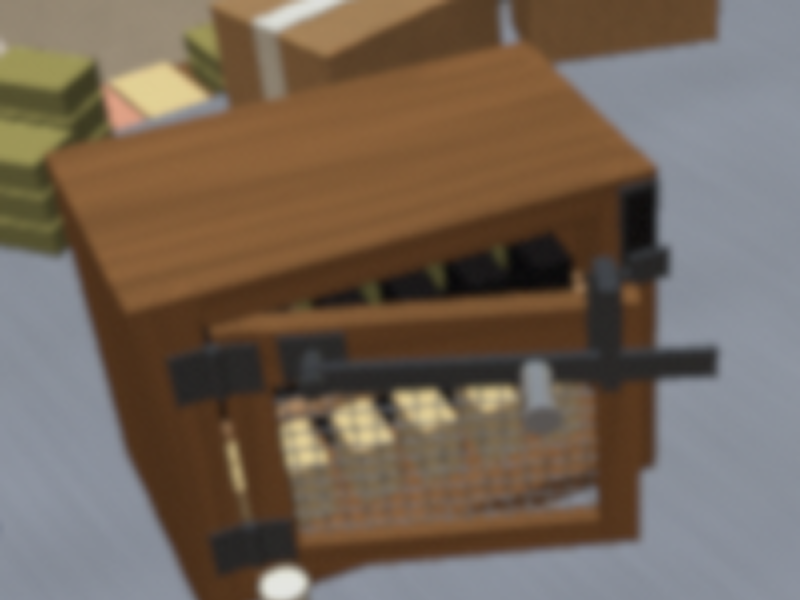

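View pics/b4.png

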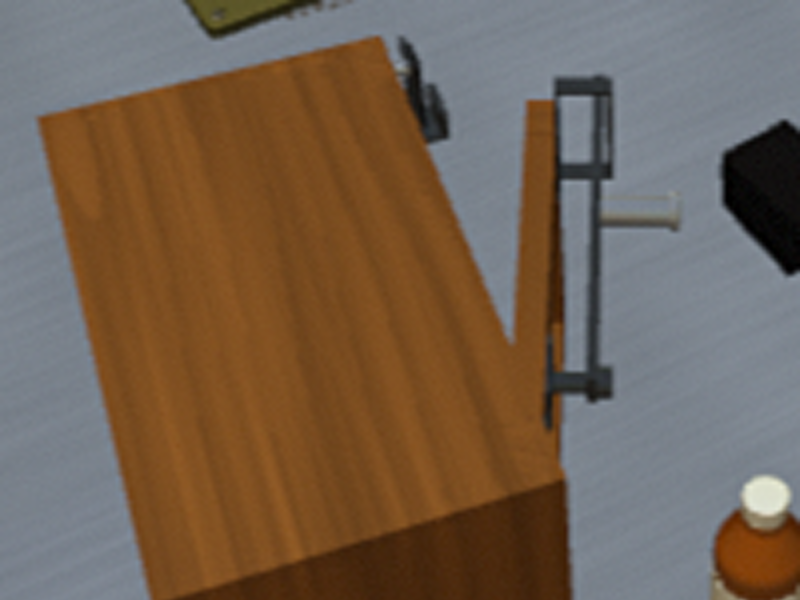

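The enlarged views show the cabinet top corners, the knob axis (base to collar) and the pivot bolt in both. I'll triangulate them.

```bash
cat > h.py <<'E'
from workcell import observe, viewer, r
import cv2,numpy as np
from scipy.spatial.transform import Rotation as Rn
C={n:viewer.get_calibration(n) for n in("scene","side")}
def ray(n,p):
    c=C[n];R=np.array(c["R"]);d=R.T@np.linalg.inv(c["mtx"])@np.array([*p,1.]);return -R.T@np.array(c["t"]),d
def onz(n,p,z):
    o,d=ray(n,p);return o+d*(z-o[2])/d[2]
def tri(p,q):
    P=[np.array(C[n]["mtx"])@np.c_[C[n]["R"],C[n]["t"]] for n in("scene","side")]
    X=cv2.triangulatePoints(P[0],P[1],np.array(p,float),np.array(q,float))[:,0];return X[:3]/X[3]
A=lambda u,v:(94.6+u/4,64.6+v/4)
B=lambda u,v:(89.6+u/4,139.6+v/4)
E
python3 - <<'E'
from h import *
np.set_printoptions(precision=4,suppress=True)
a=[A(130,312),A(655,172),A(48,157),A(525,45)];b=[B(565,478),B(380,37),B(150,600),B(38,117)]
X=[]
for p,q in zip(a,b):
    x,y=onz("scene",p,.25),onz("side",q,.25);print(x,y,tri(p,q));X.append((x+y)[:2]/2)
X=np.array(X)
L=np.array([[0,.17],[0,-.17],[.2,.17],[.2,-.17]])
m=L.mean(0);U,_,V=np.linalg.svd((L-m).T@(X-X.mean(0)));R=(U@V).T;print(R,np.linalg.det(R));o=X.mean(0)-R@m
print("origin",o,"yaw",np.arctan2(R[1,0],R[0,0]),"res",L@R.T+o-X)
h=o+R@[0,.128];print("hinge",h,"catch",o+R@[0,-.15])
kb,ke=tri(A(536,372),B(603,214)),tri(A(543,412),B(679,211));pv=tri(A(312,365),B(600,383))
print("knob base,end",kb,ke,"pivot",pv)
E
E
```

```text
[ 0.7588 -0.1531  0.25  ] [ 0.7595 -0.1531  0.25  ] [ 0.7591 -0.1531  0.2498]
[ 0.4326 -0.0864  0.25  ] [ 0.4277 -0.0899  0.25  ] [ 0.4284 -0.0898  0.2488]
[ 0.7234 -0.3426  0.25  ] [ 0.7194 -0.3482  0.25  ] [ 0.7201 -0.348   0.2483]
[ 0.395  -0.2788  0.25  ] [ 0.3893 -0.2845  0.25  ] [ 0.3895 -0.2845  0.2481]
[[-0.1921  0.9814]
 [-0.9814 -0.1921]] 1.0000000000000002
origin [ 0.5949 -0.119 ] yaw -1.7641229519303412 res [[ 0.0026  0.0015]
 [-0.0021  0.0019]
 [ 0.0019 -0.0025]
 [-0.0025 -0.0009]]
hinge [ 0.7205 -0.1436] catch [ 0.4477 -0.0901]
knob base,end [ 0.5743 -0.0243  0.1953] [0.5971 0.0131 0.1989] pivot [ 0.6864 -0.0934  0.209 ]bash: E: command not found
```

Call:
arm_command([
  {"dp": [0,0,-41],"turn": 0,"claw": 45},
  {"dp": [0,0,-82],"turn": 0,"claw": 45},
  {"dp": [33,-23,-100],"turn": 0,"claw": 45},
  {"dp": [66,-46,-100],"turn": 0,"claw": 45},
  {"dp": [99,-69,-100],"turn": 0,"claw": 45},
], squeeze=12)

```text
t: 0.52
tool_pos: [0.3306, -0.4579, 0.34]
ee_rot: [0.975, 0.221, 0.001, 0.001]
force: [0.2, 0.2, 0.3]
grip_width: 0.0572
grip_force: 0.0
```

Call:
arm_command([
  {"dp": [33,-23,0],"turn": 0,"claw": 45},
  {"dp": [66,-46,0],"turn": 0,"claw": 45},
  {"dp": [99,-69,0],"turn": 0,"claw": 45},
  {"dp": [132,-92,0],"turn": 0,"claw": 45},
  {"dp": [165,-115,0],"turn": 0,"claw": 45},
])

```text
t: 0.93
tool_pos: [0.4292, -0.2813, 0.3385]
ee_rot: [0.975, 0.222, -0.0, -0.0]
force: [-0.3, -0.5, 0.6]
grip_width: 0.0452
grip_force: 0.0
```

Call:
arm_command([
  {"dp": [33,-23,0],"turn": 0,"claw": 45},
  {"dp": [66,-46,0],"turn": 0,"claw": 45},
  {"dp": [99,-69,0],"turn": 0,"claw": 45},
  {"dp": [132,-92,0],"turn": 0,"claw": 45},
  {"dp": [165,-115,0],"turn": 0,"claw": 45},
])

```text
t: 1.35
tool_pos: [0.5282, -0.1063, 0.3385]
ee_rot: [0.975, 0.222, -0.0, 0.0]
force: [0.0, -0.8, -0.3]
grip_width: 0.0447
grip_force: 0.0
```

Call:
arm_command([
  {"dp": [33,-23,0],"turn": -7,"claw": 45},
  {"dp": [66,-46,0],"turn": -14,"claw": 45},
  {"dp": [95,-65,0],"turn": -21,"claw": 45},
  {"dp": [95,-65,0],"turn": -28,"claw": 45},
  {"dp": [95,-65,0],"turn": -34,"claw": 45},
])

```text
t: 1.77
tool_pos: [0.5858, -0.005, 0.3381]
ee_rot: [0.865, 0.502, 0.0, -0.001]
force: [-0.1, -0.8, -1.0]
grip_width: 0.045
grip_force: 0.0
```

```bash
cat >> h.py <<'E'
O=np.array([.5949,-.119]);Rc=np.array([[-.1921,.9814],[-.9814,-.1921]])
def knob(th,ph,grip=.053):
    H=O+Rc@[0,.128];d=np.array([-np.sin(th),-np.cos(th)]);n=np.array([-np.cos(th),np.sin(th)])
    p=H+Rc@(d*(.058+.130*np.cos(ph-.04))+n*grip);w=Rc@d
    return np.array([*p,.2+.130*np.sin(ph-.04)]),np.degrees(np.arctan2(-w[0],w[1]))  # yaw of tool x (2a)
def delta(p,yaw,s=None):
    s=s or observe();R=Rn.from_quat(s["ee_rot"]).as_matrix();cy=np.degrees(np.arctan2(R[1,0],R[0,0]))
    return np.round(1000*R.T@(p-s["tool_pos"]),1),round(-(yaw-cy),1)
def wproj(X,s):
    T=np.array(viewer.get_calibration("wrist")["T_tool_cam"]);R=Rn.from_quat(s["ee_rot"]).as_matrix()
    q=R.T@(X-s["tool_pos"]);q=T[:3,:3].T@(q-T[:3,3]);q=np.array(viewer.get_calibration("wrist")["mtx"])@q;return q[:2]/q[2]
E
python3 - <<'E'
from h import *
np.set_printoptions(precision=4,suppress=True)
print("staple top",tri(A(605,262),B(585,78)),tri(A(605,262),B(608,80)))
s=observe();print(s["t"],s["tool_pos"],s["force"])
for th in(.314,.33,.354):
    p,y=knob(th,0);print(th,p,y,delta(p+[0,0,-.019],y,s),wproj(p,s))
cv2.imwrite("pics/w1.png",viewer.camera("wrist")[:,:,::-1])
E
```

```text
staple top [ 0.532  -0.0102  0.2626] [ 0.5413 -0.0015  0.2675]
1.7667 [ 0.5858 -0.005   0.3381] [-0.0902 -0.7908 -1.0327]
0.314 [ 0.582  -0.006   0.1948] 60.93403323779002 (array([ -2.9,  -2.5, 162.3]), np.float64(-0.6)) [248.9515 176.7824]
0.33 [ 0.5843 -0.0038  0.1948] 60.0173007655807 (array([  0.1,  -1.7, 162.3]), np.float64(0.3)) [249.893  173.4632]
0.354 [ 0.5876 -0.0005  0.1948] 58.64220205726672 (array([  4.6,  -0.3, 162.3]), np.float64(1.7)) [251.4175 168.4799]
```

View pics/w1.png

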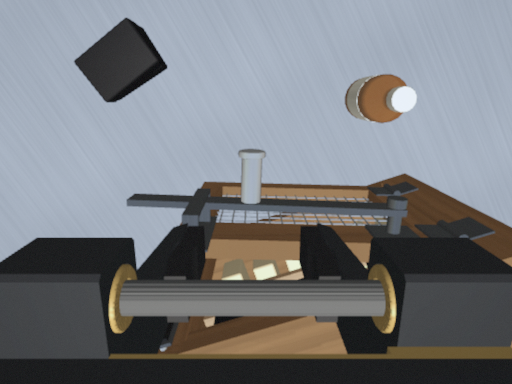

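The wrist view shows the knob directly below: bar side at (251,200), collar at (252,155). The staple is about 40 mm to its left at (200,205). The staple stands up to about 0.26 m, so I'll lower with care in case the gripper body meets it.

Call:
arm_command([
  {"dp": [3,0,35],"turn": 0,"claw": 40},
  {"dp": [3,0,70],"turn": 0,"claw": 40},
  {"dp": [3,0,105],"turn": 0,"claw": 40},
  {"dp": [3,0,128],"turn": 0,"claw": 40},
  {"dp": [3,0,128],"turn": 0,"claw": 40},
])

```text
t: 2.23
tool_pos: [0.583, -0.007, 0.2058]
ee_rot: [0.868, 0.496, -0.005, -0.002]
force: [-0.5, -0.2, -0.8]
grip_width: 0.0399
grip_force: 0.0
```

Call:
arm_command([
  {"dp": [0,0,3],"turn": 0,"claw": 40},
  {"dp": [0,0,6],"turn": 0,"claw": 40},
  {"dp": [0,0,6],"turn": 0,"claw": 40},
])

```text
t: 2.48
tool_pos: [0.5878, -0.0058, 0.206]
ee_rot: [0.868, 0.497, 0.001, 0.001]
force: [-0.1, 0.1, 0.4]
grip_width: 0.0401
grip_force: 0.0
```

Run:
```python
from h import *
s=observe();print(s["t"],s["tool_pos"],s["force"],s["moment"])
a=viewer.camera("side")[:,:,::-1][120:270,170:350];b=viewer.camera("wrist")[:,:,::-1][100:384]
cv2.imwrite("pics/c1.png",cv2.resize(a,(720,600),interpolation=cv2.INTER_CUBIC))
```

```text
2.4833 [ 0.58780382 -0.00576953  0.20597081] [-0.05367447  0.09143827  0.43124744] [-0.03535051 -0.03556844  0.03452349]
```

View pics/c1.png

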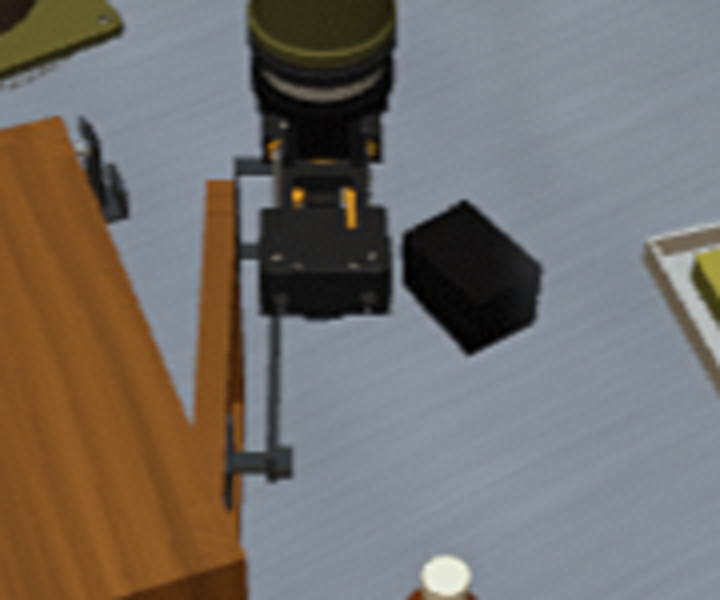

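The side view shows the gripper over the knob, with the body beside and above the staple at (250,165)–(250,250). Nothing is touching yet. I'll keep lowering and feel for contact.

Call:
arm_command([
  {"dp": [0,0,2],"turn": 0,"claw": 40},
  {"dp": [0,0,4],"turn": 0,"claw": 40},
  {"dp": [0,0,6],"turn": 0,"claw": 40},
  {"dp": [0,0,6],"turn": 0,"claw": 40},
])

```text
t: 2.92
tool_pos: [0.5866, -0.0059, 0.1984]
ee_rot: [0.868, 0.497, -0.0, -0.0]
force: [-0.1, 0.2, 0.1]
grip_width: 0.0402
grip_force: 0.0
```

Call:
arm_command([
  {"dp": [0,0,2],"turn": 0,"claw": 40},
  {"dp": [0,0,4],"turn": 0,"claw": 40},
  {"dp": [0,0,4],"turn": 0,"claw": 40},
])

```text
t: 3.17
tool_pos: [0.5866, -0.0058, 0.1942]
ee_rot: [0.868, 0.497, -0.0, -0.0]
force: [-0.4, -0.1, 0.2]
grip_width: 0.0399
grip_force: 0.0
```

Call:
arm_command([
  {"dp": [0,0,2],"turn": 0,"claw": 40},
  {"dp": [0,0,4],"turn": 0,"claw": 40},
  {"dp": [0,0,4],"turn": 0,"claw": 40},
])

```text
t: 3.42
tool_pos: [0.5866, -0.0059, 0.1903]
ee_rot: [0.867, 0.497, -0.0, -0.0]
force: [0.1, -0.6, -0.4]
grip_width: 0.0395
grip_force: 0.0
```

Call:
arm_command([
  {"dp": [1,-1,2],"turn": 0,"claw": 40},
  {"dp": [2,-2,4],"turn": 0,"claw": 40},
  {"dp": [2,-2,4],"turn": 0,"claw": 40},
])

```text
t: 3.67
tool_pos: [0.5858, -0.0026, 0.1863]
ee_rot: [0.867, 0.498, -0.0, -0.0]
force: [-0.0, -0.1, 0.0]
grip_width: 0.0398
grip_force: 0.0
```

Call:
arm_command([
  {"dp": [0,0,2],"turn": 0,"claw": 40},
  {"dp": [0,0,4],"turn": 0,"claw": 40},
  {"dp": [0,0,4],"turn": 0,"claw": 40},
])

```text
t: 3.92
tool_pos: [0.5859, -0.0032, 0.1823]
ee_rot: [0.868, 0.497, -0.0, -0.0]
force: [0.3, 0.2, -0.4]
grip_width: 0.04
grip_force: 0.0
```

Call:
arm_command([
  {"dp": [0,0,1],"turn": 0,"claw": 10},
  {"dp": [0,0,2],"turn": 0,"claw": 10},
  {"dp": [0,0,2],"turn": 0,"claw": 10},
  {"dp": [0,0,2],"turn": 0,"claw": 10},
  {"dp": [0,0,2],"turn": 0,"claw": 10},
], squeeze=15)

```text
t: 4.33
tool_pos: [0.5859, -0.0029, 0.1806]
ee_rot: [0.868, 0.497, -0.0, -0.0]
force: [-0.5, 0.2, -1.1]
grip_width: 0.0171
grip_force: 15.0
```

Call:
arm_command([
  {"dp": [0,0,0],"turn": 0,"claw": 10},
  {"dp": [0,0,0],"turn": 0,"claw": 10},
  {"dp": [0,0,0],"turn": 0,"claw": 10},
])

```text
t: 4.58
tool_pos: [0.5859, -0.0029, 0.1806]
ee_rot: [0.868, 0.497, -0.0, -0.0]
force: [-0.2, 0.9, -1.3]
grip_width: 0.0173
grip_force: 15.0
```

Call:
arm_command([
  {"dp": [0,0,-3],"turn": 0,"claw": 10},
  {"dp": [0,0,-6],"turn": 0,"claw": 10},
  {"dp": [0,0,-9],"turn": 0,"claw": 10},
  {"dp": [0,0,-12],"turn": 0,"claw": 10},
  {"dp": [0,0,-12],"turn": 0,"claw": 10},
])

```text
t: 5.0
tool_pos: [0.586, -0.003, 0.1932]
ee_rot: [0.868, 0.497, -0.0, -0.0]
force: [-0.7, 1.9, -3.0]
grip_width: 0.0172
grip_force: 15.0
```

Call:
arm_command([
  {"dp": [0,0.3,-3],"turn": 0,"claw": 10},
  {"dp": [0,0.6,-6],"turn": 0,"claw": 10},
  {"dp": [0,0.9,-9],"turn": 0,"claw": 10},
  {"dp": [0,1.2,-13],"turn": 0,"claw": 10},
  {"dp": [0,1.2,-13],"turn": 0,"claw": 10},
])

```text
t: 5.42
tool_pos: [0.5872, -0.0034, 0.2065]
ee_rot: [0.868, 0.497, 0.0, 0.0]
force: [-1.6, 2.4, -3.5]
grip_width: 0.0174
grip_force: 15.0
```

Run:
```python
from h import *
s=observe();print(s["t"],s["tool_pos"],s["force"],s["moment"])
a=viewer.camera("scene")[:,:,::-1][100:200,140:290];b=viewer.camera("wrist")[:,:,::-1][90:290,100:400]
cv2.imwrite("pics/d1.png",np.vstack([cv2.resize(x,(450,300),interpolation=cv2.INTER_CUBIC) for x in(a,b)]))
```

```text
5.4167 [ 0.58723212 -0.00343995  0.20651074] [-1.56717684  2.43206513 -3.46796005] [ 0.32114801  0.46902297 -0.14384423]
```

View pics/d1.png

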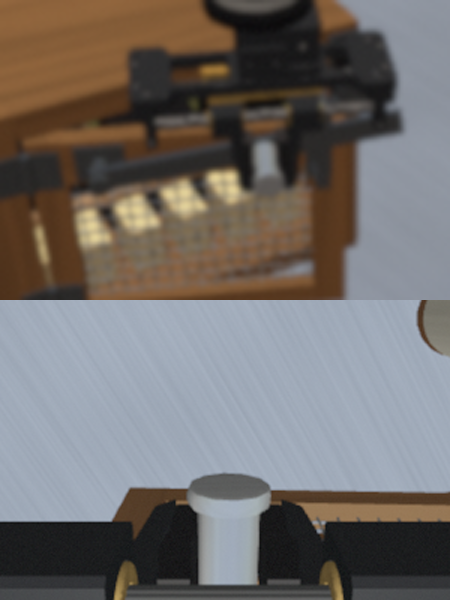

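The bar is tilted up and the knob is held squarely between the pads, at roughly 0.2 rad. Next I'll swing the door in along its arc.

Call:
arm_command([
  {"dp": [-6.6,-1.7,0],"turn": -2,"claw": 10},
  {"dp": [-13.2,-3.1,0],"turn": -4,"claw": 10},
  {"dp": [-19.8,-4.4,0],"turn": -6,"claw": 10},
  {"dp": [-26.5,-5.4,0],"turn": -8,"claw": 10},
  {"dp": [-26.5,-5.4,0],"turn": -8,"claw": 10},
])

```text
t: 5.93
tool_pos: [0.5677, -0.0243, 0.2055]
ee_rot: [0.831, 0.557, -0.001, -0.001]
force: [-3.5, 2.8, -2.0]
grip_width: 0.0175
grip_force: 15.0
```

Call:
arm_command([
  {"dp": [-6.6,-1.7,0],"turn": -2,"claw": 10},
  {"dp": [-13.2,-3.1,0],"turn": -4,"claw": 10},
  {"dp": [-16.5,-3.8,0],"turn": -5,"claw": 10},
  {"dp": [-19.8,-4.4,0],"turn": -6,"claw": 10},
  {"dp": [-19.8,-4.4,0],"turn": -6,"claw": 10},
])

```text
t: 6.35
tool_pos: [0.5564, -0.0399, 0.2055]
ee_rot: [0.8, 0.6, -0.001, -0.001]
force: [-4.9, 3.7, -0.4]
grip_width: 0.0177
grip_force: 15.0
```

```bash
cat >> h.py <<'E'
def door(s):
    q=Rc.T@(np.array(s["tool_pos"][:2])-O-Rc@[0,.128]);R=Rn.from_quat(s["ee_rot"]).as_matrix()
    yaw=np.degrees(np.arctan2(R[1,0],R[0,0]))
    F=R.T@np.array(s["force"])
    print("t",s["t"],"r",np.hypot(*q),"theta",np.arctan2(-q[0],-q[1])-.269,"from yaw",np.radians(np.degrees(np.arccos(-1))*0+78.93-yaw),"Ftool",F,"Mtool",R.T@np.array(s["moment"]),"z",s["tool_pos"][2])
E
python3 -c "
from h import *
door(observe())"
```

```text
t 6.35 r 0.1941135142578424 theta 0.10126503325506525 from yaw 0.09180701806579104 Ftool [ 2.13903005 -5.72514331  0.43379072] Mtool [0.97144422 0.40964551 0.10179352] z 0.20548860020678514
```

Call:
arm_command([
  {"dp": [0,-0.7,0],"turn": 0,"claw": 10},
  {"dp": [0,-1.5,0],"turn": 0,"claw": 10},
  {"dp": [0,-1.5,0],"turn": 0,"claw": 10},
])

```text
t: 6.6
tool_pos: [0.5565, -0.0398, 0.2058]
ee_rot: [0.8, 0.599, 0.0, 0.0]
force: [-2.0, 3.3, -2.4]
grip_width: 0.0177
grip_force: 15.0
```

Run:
```python
from h import *
door(observe())
a=viewer.camera("scene")[:,:,::-1][90:210,130:290]
cv2.imwrite("pics/e1.png",cv2.resize(a,(800,600),interpolation=cv2.INTER_CUBIC))
```

```text
t 6.6 r 0.19409167919598058 theta 0.10170764796054294 from yaw 0.09222576913232904 Ftool [ 2.56103114 -2.87277506  2.40724974] Mtool [0.48332367 0.35834749 0.09058228] z 0.20580319456657264
```

View pics/e1.png

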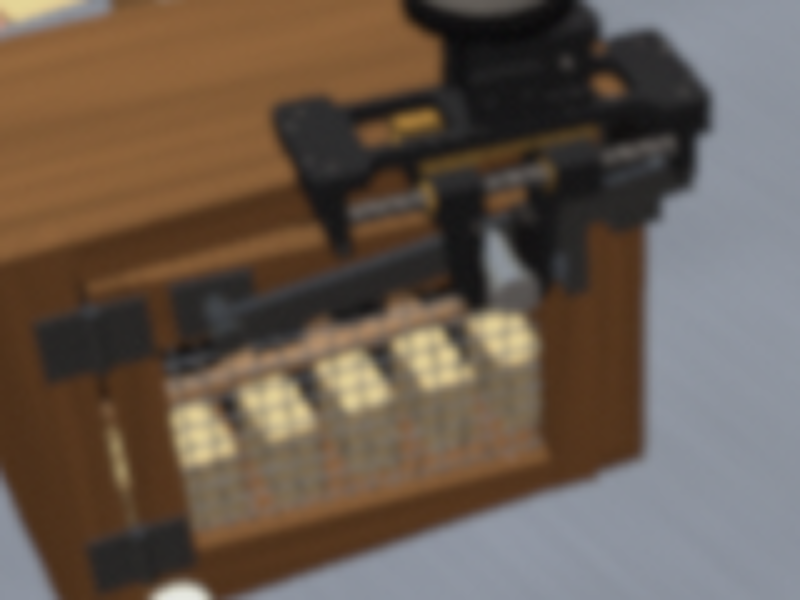

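The bar is clearly raised (it slopes from (230,310) up to the knob at (510,270)) and the door is nearly shut. The arm is soft sideways, about 2 N/mm. From here I'll go in small steps and watch tool x force, which is about 2.6 N from the spring alone.

Call:
arm_command([
  {"dp": [-1.6,-1.2,0],"turn": -0.5,"claw": 10},
  {"dp": [-3.3,-2.2,0],"turn": -1,"claw": 10},
  {"dp": [-4.9,-2.8,0],"turn": -1.5,"claw": 10},
  {"dp": [-4.9,-2.8,0],"turn": -1.5,"claw": 10},
])

```text
t: 6.98
tool_pos: [0.5532, -0.045, 0.206]
ee_rot: [0.793, 0.61, 0.001, 0.001]
force: [3.2, -0.3, -3.6]
grip_width: 0.0175
grip_force: 15.0
```

```bash
python3 -c "
from h import *
door(observe())"
```

```text
t 6.9833 r 0.19417537461752393 theta 0.07017575291740596 from yaw 0.06617715270997127 Ftool [0.4855965  3.16517971 3.61539315] Mtool [-0.63357815  0.09306884  0.06490614] z 0.2060351291364611
```

Call:
arm_command([
  {"dp": [-1.6,-0.6,0],"turn": -0.5,"claw": 10},
  {"dp": [-3.3,-1.2,0],"turn": -1,"claw": 10},
  {"dp": [-3.3,-1.2,0],"turn": -1,"claw": 10},
])

```text
t: 7.23
tool_pos: [0.5515, -0.048, 0.2061]
ee_rot: [0.787, 0.617, 0.001, 0.001]
force: [5.0, -0.6, -3.0]
grip_width: 0.0175
grip_force: 15.0
```

```bash
python3 -c "
from h import *
door(observe())"
```

```text
t 7.2333 r 0.19422772044804504 theta 0.052315349688973 from yaw 0.0486939892970267 Ftool [0.64884351 4.95726071 3.01041381] Mtool [-0.97376105  0.04607004  0.00259479] z 0.2060999653411237
```

```bash
cat >> h.py <<'E'
def q():
    s=observe();door(s);R=Rn.from_quat(s["ee_rot"]).as_matrix();F=R.T@np.array(s["force"]);print("T",F[0]*.188+F[1]*.0515)
E
sed -i 's/print("t",.*/print("theta %.4f yaw %.4f z %.4f"%(np.arctan2(-q[0],-q[1])-.269,np.radians(78.93-yaw),s["tool_pos"][2]),"F",F.round(2))/' h.py
```

Call:
arm_command([
  {"dp": [-1.6,0.6,0],"turn": -0.5,"claw": 10},
  {"dp": [-3.3,1.2,0],"turn": -1,"claw": 10},
  {"dp": [-3.3,1.2,0],"turn": -1,"claw": 10},
])

```text
t: 7.48
tool_pos: [0.5499, -0.0506, 0.2056]
ee_rot: [0.782, 0.624, -0.0, -0.0]
force: [1.2, 0.0, -2.4]
grip_width: 0.0175
grip_force: 15.0
```

```bash
python3 -c "
from h import *
q()"
```

```text
theta 0.0370 yaw 0.0305 z 0.2056 F [0.28 1.19 2.41]
T 0.11351249563423256
```

Call:
arm_command([
  {"dp": [-0.8,-0.2,0],"turn": -0.25,"claw": 10},
  {"dp": [-1.6,-0.4,0],"turn": -0.5,"claw": 10},
  {"dp": [-1.6,-0.4,0],"turn": -0.5,"claw": 10},
])

```text
t: 7.73
tool_pos: [0.5492, -0.0517, 0.2056]
ee_rot: [0.779, 0.627, -0.0, -0.0]
force: [0.9, 2.0, -2.9]
grip_width: 0.0171
grip_force: 15.0
```

```bash
python3 -c "
from h import *
q()"
```

```text
theta 0.0299 yaw 0.0217 z 0.2056 F [2.11 0.43 2.88]
T 0.4190276688505227
```

Call:
arm_command([
  {"dp": [-0.8,-0.2,0],"turn": -0.25,"claw": 10},
  {"dp": [-1.6,-0.4,0],"turn": -0.5,"claw": 10},
  {"dp": [-1.6,-0.4,0],"turn": -0.5,"claw": 10},
])

```text
t: 7.98
tool_pos: [0.5485, -0.0532, 0.2056]
ee_rot: [0.776, 0.631, -0.0, -0.0]
force: [-0.1, 2.8, -2.6]
grip_width: 0.0172
grip_force: 15.0
```

```bash
python3 -c "
from h import *
q()"
```

```text
theta 0.0212 yaw 0.0131 z 0.2056 F [ 2.75 -0.63  2.62]
T 0.4848908980426926
```

Call:
arm_command([
  {"dp": [-0.8,-0.2,0],"turn": -0.25,"claw": 10},
  {"dp": [-1.6,-0.4,0],"turn": -0.5,"claw": 10},
  {"dp": [-1.6,-0.4,0],"turn": -0.5,"claw": 10},
])

```text
t: 8.23
tool_pos: [0.5477, -0.0547, 0.2056]
ee_rot: [0.773, 0.634, -0.0, -0.0]
force: [-0.7, 2.9, -3.5]
grip_width: 0.0176
grip_force: 15.0
```

```bash
python3 -c "
from h import *
q()"
```

```text
theta 0.0125 yaw 0.0043 z 0.2056 F [ 2.74 -1.23  3.51]
T 0.45239638136471017
```

Call:
arm_command([
  {"dp": [-0.8,-0.2,0],"turn": -0.25,"claw": 10},
  {"dp": [-1.6,-0.4,0],"turn": -0.5,"claw": 10},
  {"dp": [-1.6,-0.4,0],"turn": -0.5,"claw": 10},
])

```text
t: 8.48
tool_pos: [0.5469, -0.0563, 0.2056]
ee_rot: [0.771, 0.637, -0.0, -0.0]
force: [-1.8, 2.9, -1.9]
grip_width: 0.0177
grip_force: 15.0
```

```bash
python3 -c "
from h import *
q()"
```

```text
theta 0.0037 yaw -0.0043 z 0.2056 F [ 2.49 -2.33  1.91]
T 0.34810354144628486
```

Call:
arm_command([
  {"dp": [-0.8,-0.4,0],"turn": -0.25,"claw": 10},
  {"dp": [-1.6,-1.0,0],"turn": -0.5,"claw": 10},
  {"dp": [-1.6,-1.0,0],"turn": -0.5,"claw": 10},
])

```text
t: 8.73
tool_pos: [0.5461, -0.0579, 0.2057]
ee_rot: [0.768, 0.641, -0.0, 0.0]
force: [-1.4, 3.2, -3.1]
grip_width: 0.0173
grip_force: 15.0
```

```bash
python3 -c "
from h import *
q()"
```

```text
theta -0.0057 yaw -0.0129 z 0.2057 F [ 2.86 -1.92  3.06]
T 0.43829020668785557
```

Call:
arm_command([
  {"dp": [-0.8,-0.4,0],"turn": -0.25,"claw": 10},
  {"dp": [-1.6,-1.0,0],"turn": -0.5,"claw": 10},
  {"dp": [-1.6,-1.0,0],"turn": -0.5,"claw": 10},
])

```text
t: 8.98
tool_pos: [0.5453, -0.0595, 0.2058]
ee_rot: [0.765, 0.644, 0.0, 0.0]
force: [0.7, 1.9, -3.1]
grip_width: 0.0174
grip_force: 15.0
```

```bash
python3 -c "
from h import *
q()"
```

```text
theta -0.0148 yaw -0.0214 z 0.2058 F [1.99 0.36 3.1 ]
T 0.3935175915795872
```

Call:
arm_command([
  {"dp": [-0.8,-0.2,0],"turn": -0.25,"claw": 10},
  {"dp": [-1.6,-0.4,0],"turn": -0.5,"claw": 10},
  {"dp": [-1.6,-0.4,0],"turn": -0.5,"claw": 10},
])

```text
t: 9.23
tool_pos: [0.5446, -0.0609, 0.2058]
ee_rot: [0.762, 0.647, 0.0, 0.0]
force: [1.6, 1.4, -3.0]
grip_width: 0.0172
grip_force: 15.0
```

```bash
python3 -c "
from h import *
q()"
```

```text
theta -0.0231 yaw -0.0301 z 0.2058 F [1.65 1.31 3.01]
T 0.3786643719979967
```

Call:
arm_command([
  {"dp": [-0.8,-0.1,0],"turn": -0.25,"claw": 10},
  {"dp": [-1.6,-0.2,0],"turn": -0.5,"claw": 10},
  {"dp": [-1.6,-0.2,0],"turn": -0.5,"claw": 10},
])

```text
t: 9.48
tool_pos: [0.5439, -0.0622, 0.2058]
ee_rot: [0.759, 0.651, 0.0, 0.0]
force: [1.0, 2.8, -2.5]
grip_width: 0.0174
grip_force: 15.0
```

```bash
python3 -c "
from h import *
q()"
```

```text
theta -0.0302 yaw -0.0391 z 0.2058 F [2.92 0.52 2.49]
T 0.5757125043168209
```

Call:
arm_command([
  {"dp": [-0.8,-0.1,0],"turn": -0.25,"claw": 10},
  {"dp": [-1.6,-0.2,0],"turn": -0.5,"claw": 10},
  {"dp": [-1.6,-0.2,0],"turn": -0.5,"claw": 10},
])

```text
t: 9.73
tool_pos: [0.5438, -0.0626, 0.2058]
ee_rot: [0.756, 0.654, 0.001, -0.0]
force: [1.5, 4.2, -3.4]
grip_width: 0.0173
grip_force: 15.1
```

```bash
python3 -c "
from h import *
q()"
```

```text
theta -0.0326 yaw -0.0485 z 0.2058 F [4.37 0.84 3.4 ]
T 0.864497801955103
```

Buffer contact felt: the commanded step was 1.6 mm but the door moved only about 0.5 mm, and the torque rose from 0.4 to 0.86 N m. One more small press to confirm.

Call:
arm_command([
  {"dp": [-0.5,0,0],"turn": 0,"claw": 10},
  {"dp": [-1,0,0],"turn": 0,"claw": 10},
  {"dp": [-1,0,0],"turn": 0,"claw": 10},
])

```text
t: 9.98
tool_pos: [0.5437, -0.0627, 0.2058]
ee_rot: [0.756, 0.654, 0.001, -0.001]
force: [2.1, 5.5, -3.6]
grip_width: 0.0173
grip_force: 15.1
```

```bash
python3 -c "
from h import *
q()"
```

```text
theta -0.0334 yaw -0.0490 z 0.2058 F [5.77 1.26 3.57]
T 1.1489031782997419
```

Confirmed, with about 2.5 N on the buffer. Now I'll lower the bar.

Call:
arm_command([
  {"dp": [0,-0.3,3],"turn": 0,"claw": 10},
  {"dp": [0,-0.6,6],"turn": 0,"claw": 10},
  {"dp": [0,-0.9,9],"turn": 0,"claw": 10},
  {"dp": [0,-1,11],"turn": 0,"claw": 10},
  {"dp": [0,-1,11],"turn": 0,"claw": 10},
])

```text
t: 10.4
tool_pos: [0.5428, -0.0625, 0.1951]
ee_rot: [0.756, 0.654, 0.001, -0.0]
force: [1.4, 6.1, -0.8]
grip_width: 0.0175
grip_force: 15.0
```

```bash
python3 -c "
from h import *
q()"
```

```text
theta -0.0342 yaw -0.0493 z 0.1951 F [6.26 0.47 0.85]
T 1.2008311671429548
```

Call:
arm_command([
  {"dp": [0,0,1],"turn": 0,"claw": 10},
  {"dp": [0,0,3],"turn": 0,"claw": 10},
  {"dp": [0,0,3],"turn": 0,"claw": 10},
])

```text
t: 10.65
tool_pos: [0.5426, -0.0625, 0.1922]
ee_rot: [0.756, 0.654, 0.001, -0.0]
force: [0.1, 6.6, 0.8]
grip_width: 0.0178
grip_force: 15.1
```

```bash
python3 -c "
from h import *
q()"
```

```text
theta -0.0345 yaw -0.0493 z 0.1922 F [ 6.51 -0.89 -0.8 ]
T 1.1779369559319246
```

Call:
arm_command([
  {"dp": [0.6,-0.3,1],"turn": 0,"claw": 10},
  {"dp": [1.2,-0.5,2],"turn": 0,"claw": 10},
  {"dp": [1.2,-0.5,3],"turn": 0,"claw": 10},
  {"dp": [1.2,-0.5,3],"turn": 0,"claw": 10},
])

```text
t: 10.98
tool_pos: [0.5426, -0.0622, 0.1891]
ee_rot: [0.756, 0.654, 0.001, 0.0]
force: [1.2, 6.3, 0.5]
grip_width: 0.0175
grip_force: 15.0
```

```bash
python3 -c "
from h import *
q()"
```

```text
theta -0.0332 yaw -0.0484 z 0.1891 F [ 6.42  0.33 -0.45]
T 1.2242330783039934
```

Call:
arm_command([
  {"dp": [0,0,1],"turn": 0,"claw": 10},
  {"dp": [0,0,2],"turn": 0,"claw": 10},
  {"dp": [0,0,2],"turn": 0,"claw": 10},
])

```text
t: 11.23
tool_pos: [0.5426, -0.0622, 0.187]
ee_rot: [0.756, 0.654, 0.001, 0.0]
force: [1.2, 5.0, -0.2]
grip_width: 0.0173
grip_force: 15.1
```

```bash
python3 -c "
from h import *
q()"
```

```text
theta -0.0333 yaw -0.0484 z 0.1870 F [5.14 0.5  0.22]
T 0.992414696718159
```

Call:
arm_command([
  {"dp": [0,0,1],"turn": 0,"claw": 10},
  {"dp": [0,0,1],"turn": 0,"claw": 10},
])

```text
t: 11.4
tool_pos: [0.5426, -0.0622, 0.1863]
ee_rot: [0.756, 0.654, 0.001, 0.0]
force: [-0.2, 5.8, 1.7]
grip_width: 0.0174
grip_force: 15.0
```

Call:
arm_command([
  {"dp": [0,0,1],"turn": 0,"claw": 10},
  {"dp": [0,0,1],"turn": 0,"claw": 10},
])

```text
t: 11.57
tool_pos: [0.5426, -0.0622, 0.1862]
ee_rot: [0.756, 0.654, 0.001, 0.0]
force: [-0.8, 5.0, 9.3]
grip_width: 0.0173
grip_force: 15.0
```

Run:
```python
from h import *
q()
a=viewer.camera("scene")[:,:,::-1][80:200,150:310];b=viewer.camera("side")[:,:,::-1][120:240,150:310]
cv2.imwrite("pics/f1.png",np.hstack([cv2.resize(x,(400,600)) if 0 else cv2.resize(x,(400,300),interpolation=cv2.INTER_CUBIC) for x in(a,b)]))
```

```text
theta -0.0334 yaw -0.0483 z 0.1862 F [ 4.86 -1.5  -9.29]
T 0.8358787401656249
```

View pics/f1.png

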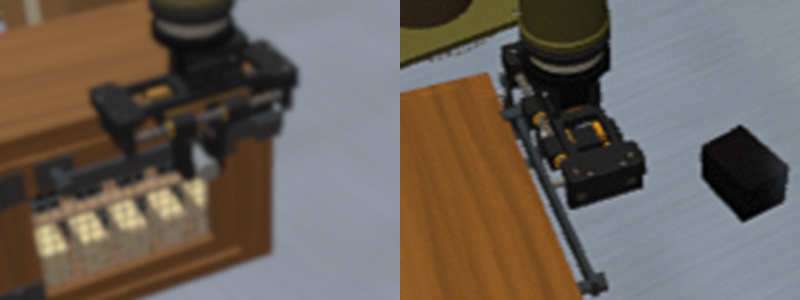

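Vertical force jumped to about 9 N at the height that matches a level bar (about 0.043 rad), so the bar is on the catch floor. I'll ease off, relax the push so the horn takes the load, then release.

Call:
arm_command([
  {"dp": [0,0,-1],"turn": 0,"claw": 10},
  {"dp": [1,0,-1],"turn": 0,"claw": 10},
  {"dp": [2,0.2,-1],"turn": 0,"claw": 10},
  {"dp": [3,0.4,-1],"turn": 0,"claw": 10},
  {"dp": [3,0.4,-1],"turn": 0,"claw": 10},
])

```text
t: 12.08
tool_pos: [0.5427, -0.0619, 0.1862]
ee_rot: [0.757, 0.653, -0.001, 0.001]
force: [-0.4, 0.0, 6.5]
grip_width: 0.0171
grip_force: 15.0
```

```bash
python3 -c "
from h import *
q()"
```

```text
theta -0.0318 yaw -0.0463 z 0.1862 F [-0.08 -0.44 -6.46]
T -0.037066038730080575
```

Call:
arm_command([
  {"dp": [1,0,0],"turn": 0,"claw": 10},
  {"dp": [2,0,0],"turn": 0,"claw": 10},
  {"dp": [2,0,0],"turn": 0,"claw": 10},
])

```text
t: 12.33
tool_pos: [0.5428, -0.0616, 0.1862]
ee_rot: [0.758, 0.653, -0.002, 0.002]
force: [-0.2, -2.1, 6.5]
grip_width: 0.0175
grip_force: 15.0
```

```bash
python3 -c "
from h import *
q()"
```

```text
theta -0.0299 yaw -0.0450 z 0.1862 F [-2.17  0.12 -6.53]
T -0.4021164715004732
```

Pulling outward with about 2 N, the door stays put, so the horn holds it. Releasing.

Call:
arm_command([
  {"dp": [-1,0,-1],"turn": 0,"claw": 24},
  {"dp": [-1,0,-1],"turn": 0,"claw": 40},
  {"dp": [-1,0,-1],"turn": 0,"claw": 40},
  {"dp": [-1,0,-1],"turn": 0,"claw": 40},
  {"dp": [-1,0,-1],"turn": 0,"claw": 40},
])

```text
t: 12.75
tool_pos: [0.5426, -0.0594, 0.1865]
ee_rot: [0.757, 0.654, -0.0, -0.0]
force: [-0.3, 0.7, 0.1]
grip_width: 0.0401
grip_force: 0.0
```

Call:
arm_command([
  {"dp": [0,0,-5],"turn": 0,"claw": 40},
  {"dp": [0,0,-15],"turn": 0,"claw": 40},
  {"dp": [0,0,-35],"turn": 0,"claw": 40},
  {"dp": [0,0,-70],"turn": 0,"claw": 40},
  {"dp": [0,0,-110],"turn": 0,"claw": 40},
])

```text
t: 13.17
tool_pos: [0.5416, -0.0592, 0.2974]
ee_rot: [0.756, 0.654, -0.001, -0.001]
force: [-0.0, 0.5, -0.2]
grip_width: 0.0403
grip_force: 0.0
```

Call:
arm_command([
  {"dp": [0,0,-40],"turn": 0,"claw": 40},
  {"dp": [0,0,-80],"turn": 0,"claw": 40},
  {"dp": [0,0,-80],"turn": 0,"claw": 40},
  {"dp": [0,0,-80],"turn": 0,"claw": 40},
  {"dp": [0,0,-80],"turn": 0,"claw": 40},
])

```text
t: 13.58
tool_pos: [0.5424, -0.0594, 0.3768]
ee_rot: [0.757, 0.654, -0.0, 0.0]
force: [-0.4, -0.6, -0.3]
grip_width: 0.04
grip_force: 0.0
```

Run:
```python
from h import *
q()
a=viewer.camera("scene")[:,:,::-1][80:230,120:320];b=viewer.camera("wrist")[:,:,::-1][90:290,50:450]
cv2.imwrite("pics/g1.png",np.vstack([cv2.resize(a,(480,360),interpolation=cv2.INTER_CUBIC),cv2.resize(b,(480,240))]))
```

```text
theta -0.0209 yaw -0.0477 z 0.3768 F [-0.61 -0.3   0.35]
T -0.13014276928188895
```

View pics/g1.png

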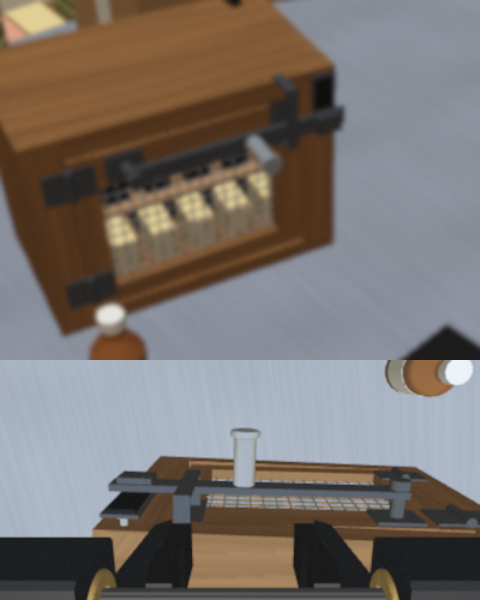

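The door is shut flush. The bar, from (130,168) to (340,118), runs parallel to the cabinet edges with its end in the catch, and the bottle is upright. Handing in.

```bash
python3 -c "
from workcell import r
print(r.finish_job())"
```

```text
the job is handed in; nothing more can be done
None
```

I shut the door, lowered the latch bar into the catch and let go, then handed the job in at about 14 s. The hand-in gave no verdict back; the last picture shows the latch holding the door and the bottle standing.

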